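Slide the black relay block into the test track

TASK

Put the black relay block into the blue test track on the cart: its foot goes in under the lips from the open end, then slide it fully home against the red stop and let go. Leave the brown relay block where it is.

Things in the scene. Friction and masses are not known exactly. Their poses are not given: they have to be found in the camera images.
- relay_black: Black relay block, brass terminals, 0.11 to 0.23 kg, loose, upright on the cart. Foot 50 (its x) by 60 (y) by 8 mm thick; centred on it an upright body 46 (x) by 32 mm (y), from 8 to 80 mm above the underside: grip this. Origin: centre of the underside, z up. Goes into the track with its x along it, either way round; turned a quarter it does not fit.
- track_home (a point): Where the block's origin lies when fully home, on the track floor 6 mm above the cart. x: level, from the open end to the stop; z up. In this frame the red stop's face is at x = +25 mm, the blue lips run from there back to the mouth at x = -115. Channel 72 mm wide, 16 high under the lips; slot between lips 42 wide; lips, sides and stop end 22 mm above the floor. Fixed.
- track_mouth (a point): Centre of the track's open mouth, on the floor where the lips begin, axes as track_home, 115 mm before it. From x = -100 to 0 here the floor lies bare as an apron: the block can be set down with its origin at x = -50 mm. Beside it, from x = -31 to 0, two black guides 12 mm high, 72 mm apart at the mouth, wider outward.
- relay_brown: Reddish-brown relay block of exactly the same shape, size and frame as the black one, loose on the cart top; a bystander to leave alone.
Not all that is in view belongs to the job. Leave any turquoise look-alike of the relay_black alone.

How it is judged:
On the way:
1. the black block is part-way into the track, its foot under the lips, on its way from the open end to the stop (y of relay_black in the frame of track_home between -0.012 and 0.012 m and z of relay_black in the frame of track_home between -0.006 and 0.012 m and angle between the x axis of relay_black and the x axis of track_home, either way round below 0.26 rad and x of relay_black in the frame of track_home between -0.125 and -0.03 m), for 0.05 s.
At the end, for the whole second after the job is handed in: Black block released, at rest on the track floor (6 mm) with its foot under the lips, within 12 mm of fully home and of the centre line, in line within 15 degrees, upright within 10 degrees; brown block within 30 mm of where it began (y of relay_black in the frame of track_home between -0.012 and 0.012 m and z of relay_black in the frame of track_home between -0.006 and 0.006 m and angle between the x axis of relay_black and the x axis of track_home, either way round below 0.26 rad and x of relay_black in the frame of track_home between -0.012 and 0.012 m and angle between relay_black's own z axis and vertical below 0.17 rad and linear speed of relay_black below 0.02 m/s and distance of relay_brown from where it was at the start of the episode below 0.03 m); the robot touches nothing.
It fails at once if the brown relay block is moved more than 30 mm (distance of relay_brown from where it was at the start of the episode above 0.03 m).
It also fails if it takes over 35 s, if anything falls off the work surface, if the arm or the gripper's body presses on something with over 40 N, if the wrist force passes 120 N, or if a joint passes its speed limit or range.

ROBOT

A 7-joint arm with a two-finger parallel gripper is mounted at the origin on the work surface. World frame = base frame: x ahead of the robot, y to its left, z up, the work surface at z = 0. Lengths are in m, angles in rad, forces in N, time in s.
With the tool pointing down it reaches from about 0.4 to 0.85 m from the base axis. Payload 4.5 kg.
Tool frame: the origin (TCP) lies on the centre line of the jaws, within the pads' length; the fingertips stand 25 mm ahead of it and the grasp point (between the pads) lies 6 mm ahead of it; z points along the fingers, y is the direction in which the jaws open and shut (so a half turn about z gives the same grasp; the last joint's range is limited). The gripper opens to 85 mm and grips with 20 to 120 N. Pads are 22 mm wide; open, the fingers measure 114 mm over their backs; the gripper's body (76 mm by 85 mm) begins 54 mm behind the grasp point. The pads swing forward as they close: fully open they stand 13 mm farther back than shut.
Start: joints at [-1.277, 0.689, -0.195, 1.565, 0.157, 0.902, -0.215], TCP at [0.161, 0.604, 0.256] pointing down, gripper open.
Joint ranges: [-3.01, 3.01], [-0.46, 2.08], [-1.47, 1.51], [0.13, 2.56], [-1, 4.14], [0.04, 2.09], [-2.66, 2.66]. Speed limits (rad/s): [2.57, 2.57, 3.14, 3.14, 3.14, 3.14, 3.14].

INTERFACE

Orientations are given as [roll, pitch, yaw] about the fixed x, y, z axes, in that order (R = Rz(yaw) Ry(pitch) Rx(roll)).
In Python, from cell import arm gives the robot as it stands.
- The arm moves only by the tool play_rows, never from a script. Its argument "targets" is a list of rows, each a list of 3 entries, a list of its own where there are three numbers: the shift along the world's x, y, z normalised to -1 to 1, where 1 is 0.02 m, then the turn, a rotation vector about the world's x, y, z normalised to -1 to 1, where 1 is 360 degrees, then the finger opening in mm, from 0 to 85.4. In form: [[[dx, dy, dz], [rx, ry, rz], claw], ...]. A call has exactly 8 rows; each row shifts and turns the commanded pose from where the row before left it; what a row does not reach is not made up. A row lasts 1/10 s, in which the tool goes at most 50 mm and 8.59 degrees, less where a joint would pass 70% of its speed; a pose out of reach is approached as far as the arm can. A call with a number of a shift or a turn outside -1 to 1 is refused whole. A call with a gripper value outside its range is refused whole. The fingers move at their own pace and stop on an object; "squeeze" is the grip in N (left out, the last holds). Time passes only in rows, so rows that do not move let the fingers close, or fill a call up. It gives the time, the measured TCP pose, the force and the opening at its end, in the units of the state.
- arm.state(): the state, without advancing time (a new reading comes with each control period).
- arm.read_camera(name): name is "scene" or "top"; returns a dict with "color" (480x640x3 uint8, blue, green, red), "intrinsics" (3x3 intrinsics, pixels), "dist" ([k1, k2, p1, p2, k3] as OpenCV has them; the pictures are not rectified), "camera_from_world" (4x4, takes a point from world to camera coordinates). Camera axes: x right, y up, looking along -z (the intrinsics and any distortion apply to the point x, -y, -z); pixel columns grow to the right and rows downward; lengths in m; the calibration is good to about 2 mm. A picture is of the moment at which its call begins. There is no depth.
- arm.finish_job(): hands the job in, once; it reports no verdict.
The state is a dict: "t": time; "q": joint angles; "qd": joint speeds; "joint_torque": joint torques, N m; "tool_pos": TCP position; "eef_rot": TCP orientation; "wrist_force": force on the tool from outside, world axes, zero at the start; "ft_torque": the same for the moment, N m; "opening": opening from 0.0 (shut) to 1.0 (fully open).
Only numpy, scipy, OpenCV 4.12 (cv2) and the standard library are available. Lean on these libraries where they do the work, as an engineer would, in place of code of your own. Each camera call takes 0.05 s, during which the arm holds its last target.

## Working session

There is one attempt and no reset: what is moved stays moved. The work goes in short steps, Python scripts to look and compute and a tool call to move; the robot and the scene stay as the last step left them, time stands still between calls to the robot, and variables do not carry over. Pictures are saved under pics/ and viewed, and the job is handed in when it is done.

Besides the shell and the picture viewer there is one more tool, called after "Request:" by a JSON object that holds its "name" and its "arguments", one argument or row to a line. play_rows: Moves the arm, as the interface text tells. Its arguments: {"type":"object","properties":{"targets":{"type":"array"},"squeeze":{"type":"number"}},"required":["targets"]}

```bash
ls; mkdir -p pics
cat > h.py <<'E'
import numpy as np, cv2
from cell import arm
def grab(n,tag):
    c=arm.read_camera(n); cv2.imwrite(f'pics/{tag}.png',c['color']); np.savez(f'pics/{tag}.npz',**{k:np.array(v) for k,v in c.items()}); return c
def load(tag): return dict(np.load(f'pics/{tag}.npz'))
def ray(c,uv):
    uv=np.array(uv,float).reshape(-1,1,2)
    n=cv2.undistortPoints(uv,np.array(c['intrinsics']),np.array(c['dist'])).reshape(-1,2)
    d=np.c_[n[:,0],-n[:,1],-np.ones(len(n))]
    M=np.array(c['camera_from_world']);R=M[:3,:3];t=M[:3,3]
    return -R.T@t, d@R
def onz(c,uv,z):
    o,d=ray(c,uv); s=(z-o[2])/d[:,2]; return o+d*s[:,None]
def proj(c,P):
    P=np.array(P,float).reshape(-1,3);M=np.array(c['camera_from_world']);q=P@M[:3,:3].T+M[:3,3]
    q=q*[1,-1,-1]
    return cv2.projectPoints(q,np.zeros(3),np.zeros(3),np.array(c['intrinsics']),np.array(c['dist']))[0].reshape(-1,2)
E
python3 - <<'E'
from h import *
s=arm.state();print({k:np.round(v,3) for k,v in s.items()})
for n in('scene','top'):
    c=grab(n,n+'0');M=c['camera_from_world'];print(n,-M[:3,:3].T@M[:3,3])
E
```

```text
pics
{'t': np.float64(0.0), 'q': array([-1.277,  0.69 , -0.195,  1.566,  0.157,  0.903, -0.215]), 'qd': array([-0.   ,  0.001, -0.   , -0.001,  0.001, -0.001,  0.001]), 'joint_torque': array([-0.0000e+00, -5.3961e+01, -1.2670e+00, -1.5854e+01,  9.0000e-03,
        9.0000e-03,  0.0000e+00]), 'tool_pos': array([0.16 , 0.603, 0.255]), 'eef_rot': array([-3.14 ,  0.   ,  2.882]), 'wrist_force': array([ 0.576, -0.082,  0.188]), 'ft_torque': array([ 0.082, -0.024,  0.013]), 'opening': np.float64(1.002)}
scene [0.83017316 0.592788   0.62082398]
top [0.44764891 0.0479114  0.75780079]
```

View pics/scene0.png

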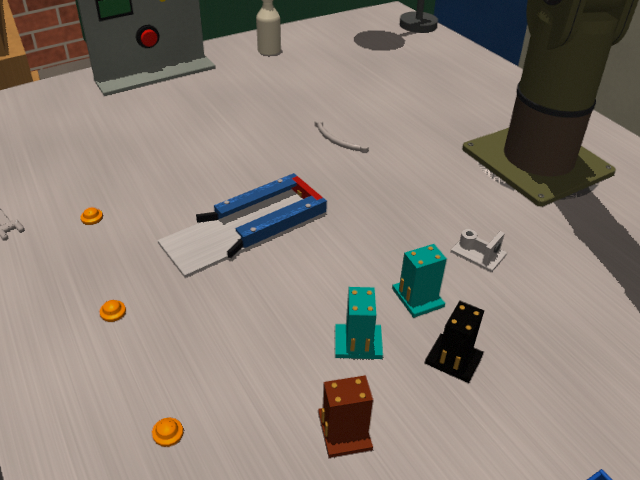

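View pics/top0.png

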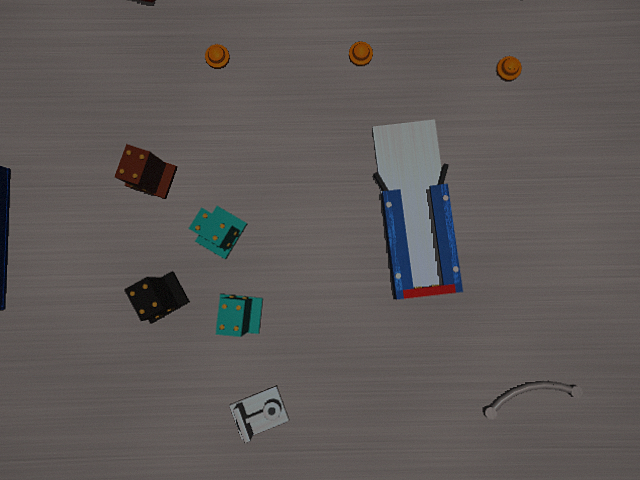

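The black block is at scene (460,340) and top (155,297). These could be taken for it: turquoise look-alikes at scene (420,280) and (360,322), and the brown one at scene (347,415). By its colour, the black one is the target. The track is at scene (270,215) and top (420,220), with the red stop at top (430,291).

Run:
```python
from h import *
t=load('top0')['color'];s=load('scene0')['color']
a=cv2.resize(t[255:340,110:205],(447,400),interpolation=cv2.INTER_CUBIC)
b=cv2.resize(s[290:390,415:495],(320,400),interpolation=cv2.INTER_CUBIC)
im=np.hstack([a,b]);im=np.clip(im.astype(float)*1.8,0,255).astype('uint8');cv2.imwrite('pics/crop.png',im)
a=cv2.resize(t[110:310,360:475],(345,600),interpolation=cv2.INTER_CUBIC)
cv2.imwrite('pics/crop2.png',a)
```

```text
(no output)
```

View pics/crop.png

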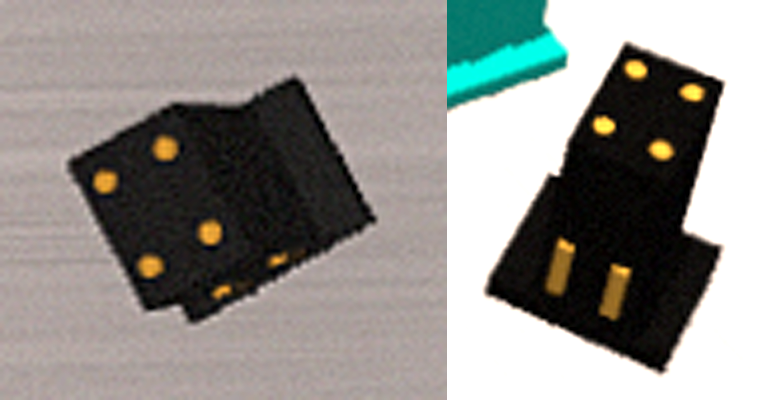

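View pics/crop2.png

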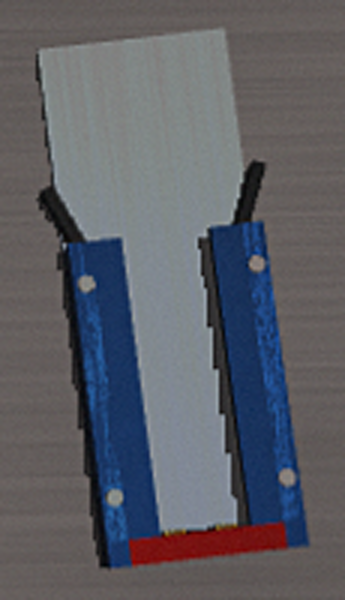

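```bash
cat > m.py <<'E'
from h import *
def dots(c,x0,y0,x1,y1):
    hsv=cv2.cvtColor(c['color'],cv2.COLOR_BGR2HSV)
    m=((hsv[...,0]>10)&(hsv[...,0]<32)&(hsv[...,1]>120)&(hsv[...,2]>75)).astype('uint8')
    k=np.zeros_like(m);k[y0:y1,x0:x1]=m[y0:y1,x0:x1]
    n,l,st,ce=cv2.connectedComponentsWithStats(k)
    return [(np.round(ce[i],1).tolist(),int(st[i,4])) for i in range(1,n) if st[i,4]>3]
def tri(c1,u1,c2,u2):
    o1,d1=ray(c1,u1);o2,d2=ray(c2,u2);d1=d1[0]/np.linalg.norm(d1[0]);d2=d2[0]/np.linalg.norm(d2[0])
    s=np.linalg.lstsq(np.c_[d1,-d2],o2-o1,rcond=None)[0]
    p,q=o1+s[0]*d1,o2+s[1]*d2
    return (p+q)/2,np.linalg.norm(p-q)
E
python3 - <<'E'
from m import *
T=load('top0');S=load('scene0')
print(dots(T,110,255,205,340));print(dots(S,415,290,495,390))
# rough scale of the world in top view
for uv in [(0,0),(640,0),(0,480),(300,240)]: print(uv,onz(T,[uv],0)[0].round(3))
# track: red stop & blue, apron pixels
for n,c in(('T',T),('S',S)):
    hsv=cv2.cvtColor(c['color'],cv2.COLOR_BGR2HSV);h,s,v=cv2.split(hsv)
    b=((h>100)&(h<125)&(s>150)&(v>60)).astype('uint8')
    num,l,st,ce=cv2.connectedComponentsWithStats(b)
    for i in range(1,num):
        if st[i,4]>300:
            ys,xs=np.where(l==i);print(n,'blue',st[i],cv2.boxPoints(cv2.minAreaRect(np.c_[xs,ys].astype('float32'))).round(1).tolist())
    r=(((h<6)|(h>174))&(s>180)&(v>90)).astype('uint8')
    num,l,st,ce=cv2.connectedComponentsWithStats(r)
    for i in range(1,num):
        if st[i,4]>80: 
            ys,xs=np.where(l==i);print(n,'red',st[i],cv2.boxPoints(cv2.minAreaRect(np.c_[xs,ys].astype('float32'))).round(1).tolist())
    if 1: 
        w=((s<40)&(v>120)).astype('uint8') if n=='T' else None
        if w is not None:
            num,l,st,ce=cv2.connectedComponentsWithStats(w)
            for i in range(1,num):
                if st[i,4]>1000:
                    ct=max(cv2.findContours((l==i).astype('uint8'),0,1)[0],key=cv2.contourArea)
                    print('apron',st[i],cv2.approxPolyDP(ct,3,True).reshape(-1,2).tolist())
E
```

```text
[([144.7, 286.1], 18), ([131.9, 293.3], 17), ([154.3, 304.1], 18), ([141.5, 311.3], 14), ([156.4, 316.4], 5)]
[([461.9, 306.9], 22), ([475.7, 312.6], 20), ([453.8, 320.8], 19), ([468.0, 327.0], 21), ([443.1, 355.8], 41), ([456.8, 361.7], 41)]
(0, 0) [0.869 0.511 0.   ]
(640, 0) [ 0.854 -0.429  0.   ]
(0, 480) [0.192 0.485 0.   ]
(300, 240) [0.509 0.078 0.   ]
T blue [ 430  184   33  108 1729] [[429.5, 185.60000610351562], [447.0, 183.1999969482422], [462.1000061035156, 291.0], [444.6000061035156, 293.3999938964844]]
T blue [ 383  190   30  109 1749] [[382.0, 191.10000610351562], [399.70001220703125, 188.8000030517578], [413.8999938964844, 296.6000061035156], [396.20001220703125, 298.8999938964844]]
T red [403 284  52  14 422] [[402.70001220703125, 289.70001220703125], [453.79998779296875, 283.6000061035156], [454.79998779296875, 291.8999938964844], [403.70001220703125, 298.0]]
apron [ 373  120   69  167 6402] [[434, 120], [373, 127], [378, 171], [389, 189], [401, 189], [414, 286], [438, 282], [425, 192], [437, 182], [441, 166]]
S blue [214 174  82  40 811] [[213.6999969482422, 205.10000610351562], [294.20001220703125, 172.89999389648438], [298.0, 182.60000610351562], [217.5, 214.8000030517578]]
S blue [236 196  90  41 927] [[235.5, 227.89999389648438], [321.1000061035156, 191.0], [325.70001220703125, 201.6999969482422], [240.10000610351562, 238.60000610351562]]
S red [141  29  16  16 181] [[138.0, 37.0], [148.5, 26.5], [159.0, 37.0], [148.5, 47.5]]
S red [293 176  29  24 186] [[291.8999938964844, 179.3000030517578], [295.70001220703125, 174.8000030517578], [321.3999938964844, 196.60000610351562], [317.6000061035156, 201.0]]
```

Run:
```python
from h import *
s=load('scene0')['color']
cv2.imwrite('pics/crop3.png',cv2.resize(s[165:280,150:335],None,fx=4,fy=4,interpolation=cv2.INTER_CUBIC))
```

```text
(no output)
```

View pics/crop3.png

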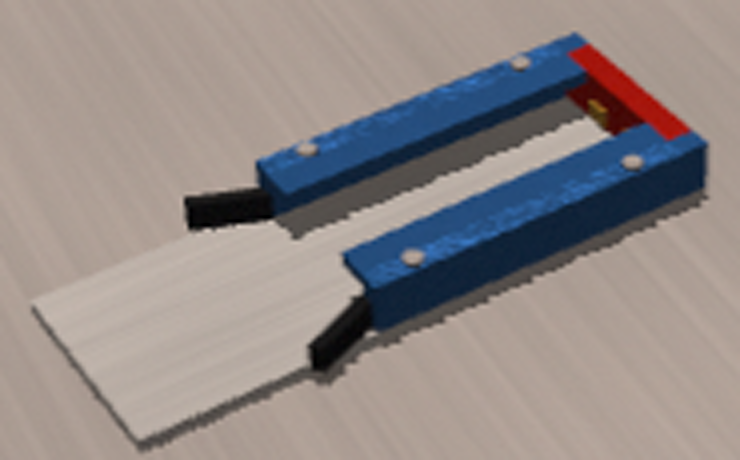

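Run:
```python
from m import *
T=load('top0');S=load('scene0')
A=[(144.7,286.1),(131.9,293.3),(154.3,304.1),(141.5,311.3)]
B=[(461.9,306.9),(475.7,312.6),(453.8,320.8),(468,327)]
for a in A:
    for b in B:
        p,e=tri(T,[a],S,[b])
        if e<.005: print(a,b,p.round(4),round(e,4))
k=[(86,283),(256,264),(114,497),(288,478)];st=[(308,150),(412,257),(520,62),(632,162)]
# tops
for i,a in enumerate(k):
    for j,b in enumerate(st):
        p,e=tri(T,[(a[0]/3+360-.33,a[1]/3+110-.33)],S,[(b[0]/4+150-.37,b[1]/4+165-.37)])
        if e<.006:print(i,j,p.round(4),round(e,4))
# apron outer corners (z?) 
for a in[(434.5,120),(372.5,127)]:
  for b in[(32/4+150,305/4+165),(140/4+150,443/4+165)]:
    p,e=tri(T,[a],S,[b]);print(a,p.round(4),round(e,4))
```

```text
(144.7, 286.1) (453.8, 320.8) [0.4471 0.2721 0.0815] 0.0004
(131.9, 293.3) (468, 327) [0.4385 0.288  0.0813] 0.0007
(154.3, 304.1) (461.9, 306.9) [0.4242 0.2598 0.0812] 0.0004
(141.5, 311.3) (475.7, 312.6) [0.4157 0.2755 0.0814] 0.0008
0 1 [ 0.5546 -0.0478  0.0297] 0.0001
1 0 [ 0.5619 -0.1271  0.0291] 0.0005
2 3 [ 0.455  -0.0578  0.0292] 0.0
3 2 [ 0.4623 -0.1378  0.0292] 0.0003
(434.5, 120) [ 0.6812 -0.1222  0.0028] 0.0008
(434.5, 120) [ 0.6754 -0.1181 -0.0573] 0.057
(372.5, 127) [ 0.6771 -0.036   0.0614] 0.0462
(372.5, 127) [ 0.6723 -0.031   0.0036] 0.0008
```

Run:
```python
from m import *
T=load('top0');S=load('scene0')
th=np.deg2rad(-174.2);ux=np.array([np.cos(th),np.sin(th)]);uy=np.array([-ux[1],ux[0]])
c=np.array([.5084,-.0926])
def f(C,uv,z): p=onz(C,uv,z)[:,:2]-c; return np.c_[p@ux,p@uy].round(4).tolist()
print('red T',f(T,[[402.7,289.7],[453.8,283.6],[454.8,291.9],[403.7,298]],.028))
print('blue T',f(T,[[429.5,185.6],[447,183.2],[462.1,291],[444.6,293.4],[382,191.1],[399.7,188.8],[413.9,296.6],[396.2,298.9]],.028))
print('apron',f(T,[[434.5,120],[372.5,127]],.006))
q=lambda x,y:[x/4+150-.37,y/4+165-.37]
print('S red',f(S,[q(588,42),q(688,132),q(570,53),q(665,138)],.028))
print('S blue',f(S,[q(258,163),q(285,190),q(345,257),q(370,287),q(577,33),q(706,146)],.028))
# apron corner S
print('S apron',f(S,[q(32,305),q(140,440)],.006))
# brown & teal footprints
for n,p in(('brown',(176,168)),):print(onz(T,[p],0.008))
print(onz(T,[(190,222),(225,258),(247,223),(219,292),(262,294),(217,335),(220,206)],.08).round(3))
p,e=tri(T,[(223,230)],S,[(360,300)])
```

```text
red T [[0.07, -0.0356], [0.0699, 0.0353], [0.0813, 0.035], [0.0814, -0.0358]]
blue T [[-0.0697, 0.021], [-0.0701, 0.0458], [0.0813, 0.0451], [0.0817, 0.0208], [-0.0699, -0.0461], [-0.0702, -0.021], [0.0811, -0.0216], [0.0814, -0.0462]]
apron [[-0.1683, 0.0463], [-0.1689, -0.0448]]
S red [[0.0823, 0.0372], [0.0798, -0.0359], [0.0718, 0.0351], [0.0701, -0.0338]]
S blue [[-0.0691, 0.0449], [-0.0687, 0.024], [-0.07, -0.0237], [-0.0711, -0.0437], [0.0823, 0.0452], [0.0802, -0.0472]]
S apron [[-0.1699, 0.044], [-0.1693, -0.0451]]
[[0.61537245 0.2542681  0.008     ]]
[[0.528 0.216 0.08 ]
 [0.481 0.171 0.08 ]
 [0.526 0.143 0.08 ]
 [0.437 0.179 0.08 ]
 [0.434 0.124 0.08 ]
 [0.384 0.181 0.08 ]
 [0.548 0.178 0.08 ]]
```

Request:
{"name": "play_rows", "arguments": {
  "targets": [
    [[0.8, -0.95, 0], [0, 0, 0.015], 66],
    [[0.8, -0.95, 0], [0, 0, 0.015], 66],
    [[0.8, -0.95, 0], [0, 0, 0.015], 66],
    [[0.8, -0.95, 0], [0, 0, 0.015], 66],
    [[0.8, -0.95, 0], [0, 0, 0.015], 66],
    [[0.8, -0.95, 0], [0, 0, 0.015], 66],
    [[0.8, -0.95, 0], [0, 0, 0.015], 66],
    [[0.8, -0.95, 0], [0, 0, 0.015], 66]
  ],
  "squeeze": 40
}}

```text
t: 0.9
tool_pos: [0.2891, 0.4509, 0.256]
eef_rot: [-3.141, -0.001, -2.643]
wrist_force: [-0.0, 0.9, -0.1]
opening: 0.776
```

Request:
{"name": "play_rows", "arguments": {
  "targets": [
    [[0.85, -1, -0.3], [0, 0, 0], 66],
    [[0.85, -1, -0.3], [0, 0, 0], 66],
    [[0.85, -1, -0.3], [0, 0, 0], 66],
    [[0.85, -1, -0.3], [0, 0, 0], 66],
    [[0.85, -1, -0.3], [0, 0, 0], 66],
    [[0.85, -1, -0.3], [0, 0, 0], 66],
    [[0.85, -1, -0.3], [0, 0, 0], 66],
    [[0.3, -0.85, 0], [0, 0, 0], 66]
  ]
}}

```text
t: 1.7
tool_pos: [0.415, 0.2929, 0.2132]
eef_rot: [-3.14, -0.001, -2.65]
wrist_force: [0.8, 0.2, -0.5]
opening: 0.772
```

Request:
{"name": "play_rows", "arguments": {
  "targets": [
    [[0.42, -0.5, -0.2], [0, 0, 0], 66],
    [[0.4, -0.45, -0.4], [0, 0, 0], 66],
    [[0, 0, -0.8], [0, 0, 0], 66],
    [[0, 0, -0.8], [0, 0, 0], 66],
    [[0, 0, -0.8], [0, 0, 0], 66],
    [[0, 0, 0], [0, 0, 0], 66],
    [[0, 0, 0], [0, 0, 0], 66],
    [[0, 0, 0], [0, 0, 0], 66]
  ]
}}

```text
t: 2.5
tool_pos: [0.4302, 0.2767, 0.1549]
eef_rot: [3.141, 0.001, -2.647]
wrist_force: [0.6, 0.3, 0.2]
opening: 0.771
```

Run:
```python
from h import *
t=grab('top','t1')['color'];s=grab('scene','s1')['color'];print(arm.state()['tool_pos'].round(4))
im=np.hstack([t[200:400,60:260],s[220:420,380:580]]);cv2.imwrite('pics/v1.png',cv2.resize(im,None,fx=2,fy=2))
```

```text
[0.4303 0.2765 0.155 ]
```

View pics/v1.png

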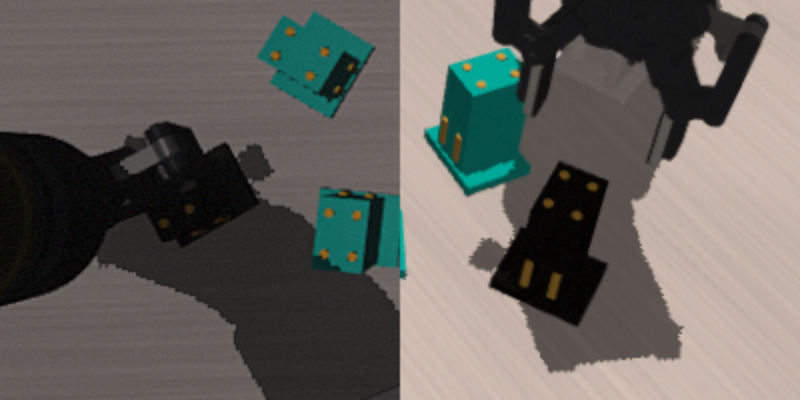

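The gripper straddles the black block (crop left ~(200,200), crop right ~(560,240)). The fingers sit either side of it, clear of both turquoise blocks.

Request:
{"name": "play_rows", "arguments": {
  "targets": [
    [[0.05, -0.13, -0.6], [0, 0, 0], 66],
    [[0, 0, -0.8], [0, 0, 0], 66],
    [[0, 0, -0.8], [0, 0, 0], 66],
    [[0, 0, -0.8], [0, 0, 0], 66],
    [[0, 0, -0.8], [0, 0, 0], 66],
    [[0, 0, -0.6], [0, 0, 0], 66],
    [[0, 0, -0.25], [0, 0, 0], 66],
    [[0, 0, 0], [0, 0, 0], 66]
  ]
}}

```text
t: 3.4
tool_pos: [0.4308, 0.2735, 0.0611]
eef_rot: [-3.141, -0.0, -2.647]
wrist_force: [0.0, 0.6, 0.6]
opening: 0.767
```

Request:
{"name": "play_rows", "arguments": {
  "targets": [
    [[0, 0, 0], [0, 0, 0], 45],
    [[0, 0, 0], [0, 0, 0], 36],
    [[0, 0, 0], [0, 0, 0], 30],
    [[0, 0, 0], [0, 0, 0], 25],
    [[0, 0, 0], [0, 0, 0], 22],
    [[0, 0, 0], [0, 0, 0], 20],
    [[0, 0, 0], [0, 0, 0], 20],
    [[0, 0, 0], [0, 0, 0], 20]
  ],
  "squeeze": 50
}}

```text
t: 4.2
tool_pos: [0.4313, 0.2736, 0.062]
eef_rot: [3.141, 0.001, -2.648]
wrist_force: [-1.0, -1.2, 6.4]
opening: 0.368
```

Request:
{"name": "play_rows", "arguments": {
  "targets": [
    [[0, 0, 0.3], [0, 0, 0], 20],
    [[0, 0, 0.6], [0, 0, 0], 20],
    [[0, 0, 0.9], [0, 0, 0], 20],
    [[0, 0, 0.9], [0, 0, 0], 20],
    [[0, 0, 0.9], [0, 0, 0], 20],
    [[0, 0, 0.9], [0, 0, 0], 20],
    [[0, 0, 0.6], [0, 0, 0], 20],
    [[0, 0, 0.3], [0, 0, 0], 20]
  ]
}}

```text
t: 5.0
tool_pos: [0.4313, 0.2736, 0.1708]
eef_rot: [3.141, 0.002, -2.648]
wrist_force: [-0.4, 0.3, -1.9]
opening: 0.37
```

Run:
```python
from m import *
T=grab('top','t2');S=grab('scene','s2');print(arm.state()['tool_pos'].round(4))
im=np.hstack([T['color'][150:400,40:290],S['color'][180:430,380:630]]);cv2.imwrite('pics/v2.png',cv2.resize(im,(800,400)))
print(dots(S,380,150,600,450))
```

```text
[0.4312 0.2736 0.1701]
[([480.0, 238.8], 13), ([430.0, 248.0], 11), ([471.4, 252.7], 17), ([413.2, 253.0], 10), ([437.5, 256.5], 8), ([487.4, 259.3], 16), ([420.3, 261.9], 9), ([401.4, 284.4], 36), ([408.2, 293.1], 34), ([458.8, 295.0], 68), ([474.0, 301.4], 62)]
```

View pics/v2.png

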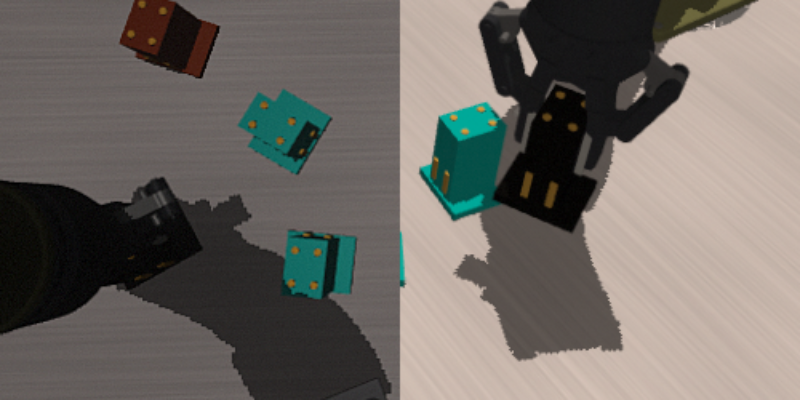

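Request:
{"name": "play_rows", "arguments": {
  "targets": [
    [[0.4, -0.6, 0], [0, 0, -0.004], 20],
    [[0.6, -1, 0], [0, 0, -0.004], 20],
    [[0.6, -1, 0], [0, 0, -0.004], 20],
    [[0.6, -1, 0], [0, 0, -0.004], 20],
    [[0.6, -1, 0], [0, 0, -0.004], 20],
    [[0.6, -1, 0], [0, 0, -0.004], 20],
    [[0.6, -1, 0], [0, 0, -0.004], 20],
    [[0.6, -1, 0], [0, 0, -0.004], 20]
  ]
}}

```text
t: 5.9
tool_pos: [0.523, 0.1189, 0.1682]
eef_rot: [-3.141, -0.003, -2.852]
wrist_force: [-0.2, -0.1, -0.5]
opening: 0.368
```

Request:
{"name": "play_rows", "arguments": {
  "targets": [
    [[0.6, -1, 0], [0, 0, -0.004], 20],
    [[0.6, -1, 0], [0, 0, -0.004], 20],
    [[0.6, -1, 0], [0, 0, -0.004], 20],
    [[0.6, -1, 0], [0, 0, -0.004], 20],
    [[0.6, -1, 0], [0, 0, -0.004], 20],
    [[0.6, -1, 0], [0, 0, -0.004], 20],
    [[0.6, -1, 0], [0, 0, -0.004], 20],
    [[0.4, -0.6, 0], [0, 0, -0.003], 20]
  ]
}}

```text
t: 6.7
tool_pos: [0.6149, -0.0345, 0.1679]
eef_rot: [-3.14, -0.002, -3.048]
wrist_force: [-0.5, -1.0, -1.2]
opening: 0.367
```

Request:
{"name": "play_rows", "arguments": {
  "targets": [
    [[0.2, -0.7, 0], [0, 0, 0], 20],
    [[0.2, -0.8, -0.2], [0, 0, 0], 20],
    [[0.2, -0.7, -0.6], [0, 0, 0], 20],
    [[0, 0, -0.9], [0, 0, 0], 20],
    [[0, 0, -0.9], [0, 0, 0], 20],
    [[0, 0, -0.7], [0, 0, 0], 20],
    [[0, 0, -0.6], [0, 0, 0], 20],
    [[0, 0, 0], [0, 0, 0], 20]
  ]
}}

```text
t: 7.5
tool_pos: [0.6255, -0.0745, 0.0892]
eef_rot: [3.141, -0.004, -3.043]
wrist_force: [-0.7, 0.6, -0.9]
opening: 0.366
```

Run:
```python
from m import *
T=grab('top','t3');S=grab('scene','s3');s=arm.state();print(s['tool_pos'].round(4),np.rad2deg(s['eef_rot']).round(2))
im=np.hstack([T['color'][90:340,320:520],S['color'][130:380,120:380]]);im=np.clip(im*1.5,0,255).astype('uint8');cv2.imwrite('pics/v3.png',cv2.resize(im,(800,434)))
print(dots(S,120,130,380,300),dots(T,320,60,520,280))
```

```text
[ 0.627  -0.0744  0.0913] [ 179.99   -0.   -174.34]
[([184.0, 191.3], 7), ([299.0, 193.0], 23), ([189.7, 197.9], 9), ([182.0, 224.8], 19), ([187.6, 231.0], 24), ([354.0, 292.0], 11), ([368.8, 292.2], 12)] [([360.4, 61.6], 71)]
```

View pics/v3.png

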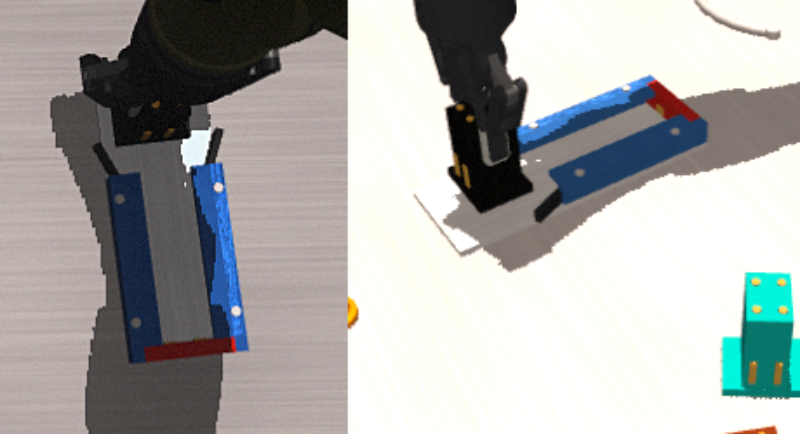

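Run:
```python
from m import *
S=load('s3')
p=onz(S,[(184,191.3),(189.7,197.9)],.0913-.0615+.0813);print(p.round(4), p.mean(0).round(4)+np.array([-.9949,-.1011,0])*.013)
d=p[0]-p[1];print(np.rad2deg(np.arctan2(d[1],d[0])),np.linalg.norm(d))
```

```text
[[ 0.6406 -0.0787  0.1111]
 [ 0.6392 -0.0607  0.1111]] [ 0.6269663 -0.0710143  0.1111   ]
-85.4887329936283 0.01807753238958115
```

Run:
```python
from m import *
S=load('s2');S0=load('scene0');S3=load('s3')
p=onz(S,[(471.4,252.7),(487.4,259.3)],.1701-.062+.0813);print(p.round(4));
th=np.deg2rad(28.3);print('centre s2',p.mean(0)-.013*np.array([np.cos(th),np.sin(th),0]))
# pins: block frame location from s0: intersect with end-face plane x=+23
def pins(C,uv,c,th):
    o,d=ray(C,uv);n=np.array([np.cos(th),np.sin(th),0]);s=((np.array([*c,0])+n*.0235-o)@n)/(d@n);P=o+d*s[:,None]
    m=np.array([-np.sin(th),np.cos(th),0]);return ((P-np.array([*c,0]))@m).round(4),P[:,2].round(4)
print(pins(S0,[(443.1,355.8),(456.8,361.7)],(.4314,.2739),th))
print(pins(S,[(458.8,295),(474,301.4)],(.4313,.2736),th))
print(pins(S3,[(182,224.8),(187.6,231)],(.627,-.0744),np.deg2rad(5.8)))
c=S3['color'][185:245,165:215];cv2.imwrite('pics/v4.png',np.clip(cv2.resize(c,None,fx=10,fy=10,interpolation=cv2.INTER_CUBIC)*1.,0,255).astype('uint8'))
```

```text
[[0.4464 0.2723 0.1894]
 [0.4384 0.2885 0.1894]]
centre s2 [0.4309281  0.27420302 0.1894    ]
(array([-0.0091,  0.0088]), array([0.0271, 0.0275]))
(array([-0.0084,  0.0095]), array([0.1347, 0.1345]))
(array([-0.0069,  0.011 ]), array([0.0547, 0.0555]))
```

View pics/v4.png

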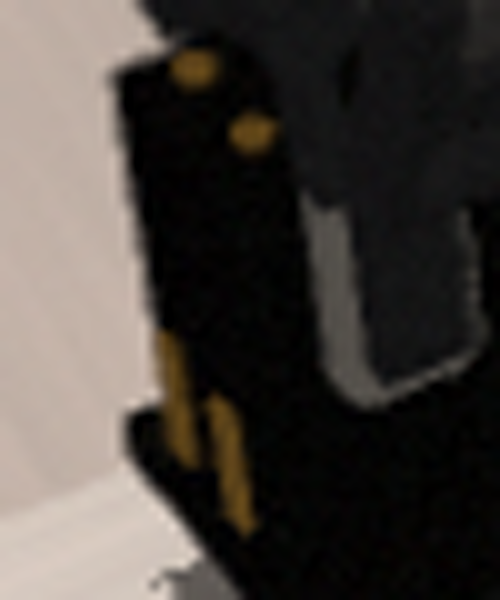

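Request:
{"name": "play_rows", "arguments": {
  "targets": [
    [[0, -0.2, 0], [0, 0, 0], 20],
    [[0, -0.18, -0.2], [0, 0, 0], 20],
    [[0, 0, -0.3], [0, 0, 0], 20],
    [[0, 0, -0.3], [0, 0, 0], 20],
    [[0, 0, -0.15], [0, 0, 0], 20],
    [[0, 0, 0], [0, 0, 0], 20],
    [[0, 0, 0], [0, 0, 0], 20],
    [[0, 0, 0], [0, 0, 0], 20]
  ]
}}

```text
t: 8.4
tool_pos: [0.6271, -0.082, 0.0725]
eef_rot: [3.141, 0.0, -3.043]
wrist_force: [-0.7, -0.3, -1.6]
opening: 0.37
```

Run:
```python
from m import *
T=grab('top','t4');S=grab('scene','s4');s=arm.state();print(s['tool_pos'].round(4),s['wrist_force'].round(1))
a=cv2.resize(T['color'][100:220,350:470],(390,390));b=cv2.resize(S['color'][180:280,155:260],(410,390))
im=np.clip(np.hstack([a,b]).astype(float)*1.6,0,255);cv2.imwrite('pics/v5.png',im)
print(dots(S,120,130,260,300),dots(T,350,90,470,280))
```

```text
[ 0.6271 -0.0821  0.0726] [ 0.3 -0.4 -0. ]
[([183.0, 198.5], 6), ([188.8, 205.2], 8), ([181.1, 230.9], 20), ([186.7, 237.8], 23)] [][ WARN:0@2.907] global loadsave.cpp:1063 imwrite_ Unsupported depth image for selected encoder is fallbacked to CV_8U.
```

View pics/v5.png

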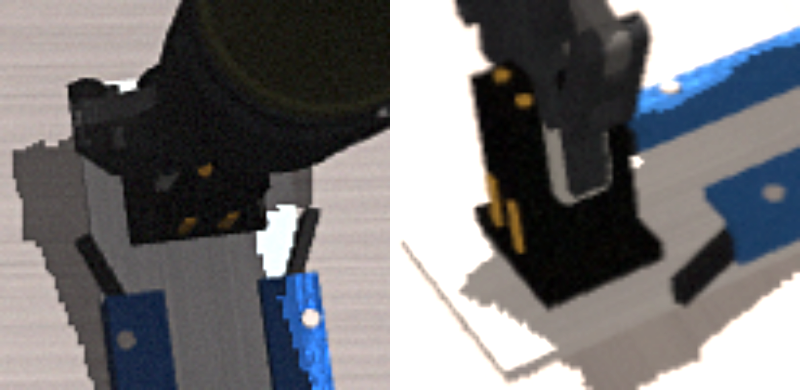

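Run:
```python
from m import *
T=load('t4');S=load('s4')
th=np.deg2rad(-174.2);ux=np.array([np.cos(th),np.sin(th)]);uy=np.array([-ux[1],ux[0]]);h=np.array([.4636,-.0971])
f=lambda p:np.c_[(p[:,:2]-h)@ux,(p[:,:2]-h)@uy].round(4).tolist()
print('foot front',f(onz(T,[(390.3,174.8),(432.2,170.8)],.0105)))
print('tcp',f(arm.state()['tool_pos'][None]))
p=onz(S,[(183,198.5),(188.8,205.2)],.0725-.0615+.0813);print('dots',f(p))
```

```text
foot front [[-0.1398, -0.0287], [-0.1384, 0.0318]]
tcp [[-0.1642, 0.0016]]
dots [[-0.1774, 0.009], [-0.1776, -0.0095]]
```

Request:
{"name": "play_rows", "arguments": {
  "targets": [
    [[-0.3, -0.01, 0], [0, 0, 0], 20],
    [[-0.5, -0.03, 0], [0, 0, 0], 20],
    [[-0.5, -0.05, 0], [0, 0, 0], 20],
    [[-0.5, -0.05, 0], [0, 0, 0], 20],
    [[-0.5, -0.05, 0], [0, 0, 0], 20],
    [[-0.5, -0.05, 0], [0, 0, 0], 20],
    [[-0.5, -0.05, 0], [0, 0, 0], 20],
    [[-0.4, -0.04, 0], [0, 0, 0], 20]
  ]
}}

```text
t: 9.3
tool_pos: [0.5519, -0.0889, 0.0725]
eef_rot: [3.142, -0.001, -3.043]
wrist_force: [0.2, -0.1, -0.8]
opening: 0.367
```

Run:
```python
from m import *
T=grab('top','t5');S=grab('scene','s5');s=arm.state();print(s['tool_pos'].round(4),s['wrist_force'].round(1))
th=np.deg2rad(-174.2);ux=np.array([np.cos(th),np.sin(th)]);uy=np.array([-ux[1],ux[0]]);h=np.array([.4636,-.0971])
f=lambda p:np.c_[(p[:,:2]-h)@ux,(p[:,:2]-h)@uy].round(4).tolist();print(f(s['tool_pos'][None]))
a=cv2.resize(T['color'][120:300,345:495],(400,480));b=cv2.resize(S['color'][160:280,190:290],(400,480))
im=np.clip(np.hstack([a,b]).astype(float)*1.6,0,255).astype('uint8');cv2.imwrite('pics/v6.png',im)
```

```text
[ 0.5514 -0.0891  0.0724] [ 0.7 -0.1 -2.8]
[[-0.0881, 0.0009]]
```

View pics/v6.png

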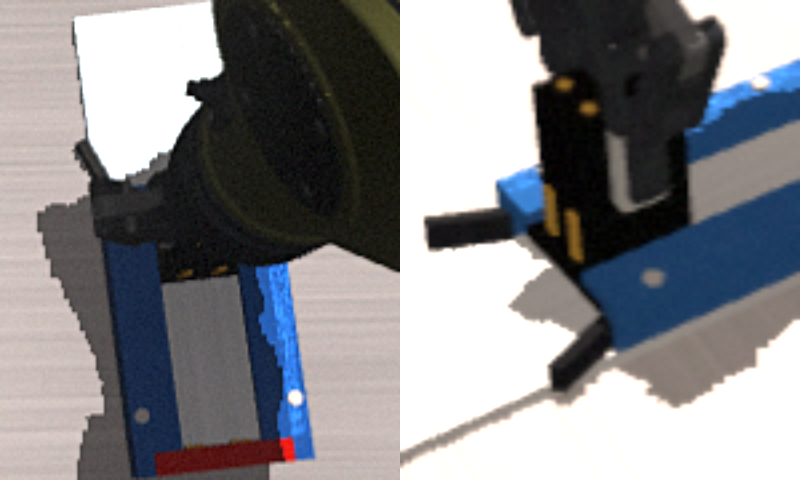

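The foot is under the lips (crop right ~(560,260)) and centred in the slot, with no side force.

Request:
{"name": "play_rows", "arguments": {
  "targets": [
    [[-0.4, -0.04, 0], [0, 0, 0], 20],
    [[-0.5, -0.05, 0], [0, 0, 0], 20],
    [[-0.5, -0.05, 0], [0, 0, 0], 20],
    [[-0.5, -0.05, 0], [0, 0, 0], 20],
    [[-0.5, -0.05, 0], [0, 0, 0], 20],
    [[-0.5, -0.05, 0], [0, 0, 0], 20],
    [[-0.5, -0.05, 0], [0, 0, 0], 20],
    [[-0.4, -0.04, 0], [0, 0, 0], 20]
  ]
}}

```text
t: 10.2
tool_pos: [0.4759, -0.0965, 0.0724]
eef_rot: [3.142, -0.0, -3.043]
wrist_force: [-0.3, 0.0, -1.1]
opening: 0.366
```

```bash
cat > w.py <<'E'
from m import *
import sys
tag=sys.argv[1]
T=grab('top','t'+tag);S=grab('scene','s'+tag);s=arm.state();print(s['tool_pos'].round(4),s['wrist_force'].round(1))
th=np.deg2rad(-174.2);ux=np.array([np.cos(th),np.sin(th)]);uy=np.array([-ux[1],ux[0]]);h=np.array([.4636,-.0971])
f=lambda p:np.c_[(p[:,:2]-h)@ux,(p[:,:2]-h)@uy].round(4).tolist();print(f(s['tool_pos'][None]))
a=cv2.resize(T['color'][150:330,355:505],(400,480));b=cv2.resize(S['color'][100:250,210:335],(400,480))
im=np.clip(np.hstack([a,b]).astype(float)*1.6,0,255).astype('uint8');cv2.imwrite('pics/w%s.png'%tag,im)
E
python3 w.py 6
```

```text
[ 0.4752 -0.0966  0.0723] [-0.3  0.1 -1.2]
[[-0.0116, 0.0007]]
```

View pics/w6.png

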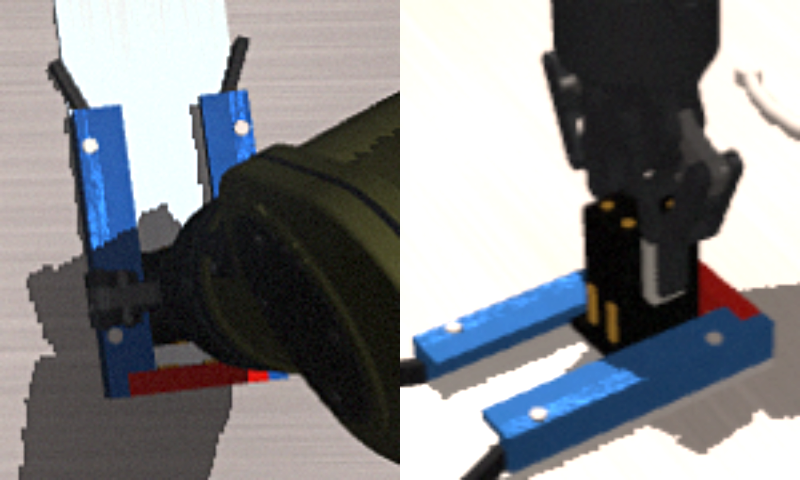

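Request:
{"name": "play_rows", "arguments": {
  "targets": [
    [[-0.15, -0.015, 0], [0, 0, 0], 20],
    [[-0.15, -0.015, -0.04], [0, 0, 0], 20],
    [[-0.1, -0.01, -0.04], [0, 0, 0], 20],
    [[-0.1, -0.01, -0.04], [0, 0, 0], 20],
    [[-0.05, -0.005, -0.04], [0, 0, 0], 20],
    [[-0.03, 0, 0], [0, 0, 0], 20],
    [[0, 0, 0], [0, 0, 0], 20],
    [[0, 0, 0], [0, 0, 0], 20]
  ]
}}

```text
t: 11.1
tool_pos: [0.4655, -0.0974, 0.0691]
eef_rot: [3.141, 0.0, -3.043]
wrist_force: [0.2, -0.3, -1.5]
opening: 0.37
```

Request:
{"name": "play_rows", "arguments": {
  "targets": [
    [[-0.04, -0.004, 0], [0, 0, 0], 20],
    [[-0.04, -0.004, -0.02], [0, 0, 0], 20],
    [[-0.04, -0.004, -0.02], [0, 0, 0], 20],
    [[0, 0, 0], [0, 0, 0], 20],
    [[0, 0, 0], [0, 0, 0], 20],
    [[0, 0, 0], [0, 0, 0], 20],
    [[0, 0, 0], [0, 0, 0], 20],
    [[0, 0, 0], [0, 0, 0], 20]
  ]
}}

```text
t: 11.9
tool_pos: [0.4637, -0.0976, 0.0684]
eef_rot: [3.141, 0.002, -3.043]
wrist_force: [3.4, -0.2, -0.5]
opening: 0.368
```

Request:
{"name": "play_rows", "arguments": {
  "targets": [
    [[-0.03, -0.003, -0.02], [0, 0, 0], 20],
    [[-0.02, 0, -0.02], [0, 0, 0], 20],
    [[0, 0, -0.02], [0, 0, 0], 20],
    [[0, 0, 0], [0, 0, 0], 20],
    [[0, 0, 0], [0, 0, 0], 20],
    [[0, 0, 0], [0, 0, 0], 20],
    [[0, 0, 0], [0, 0, 0], 20],
    [[0, 0, 0], [0, 0, 0], 20]
  ]
}}

```text
t: 12.7
tool_pos: [0.4636, -0.0976, 0.068]
eef_rot: [-3.141, 0.004, -3.043]
wrist_force: [4.7, -0.5, 9.4]
opening: 0.371
```

```bash
python3 w.py 7
```

```text
[ 0.4636 -0.0976  0.068 ] [3.9 0.2 9.5]
[[0.0, 0.0005]]
```

View pics/w7.png

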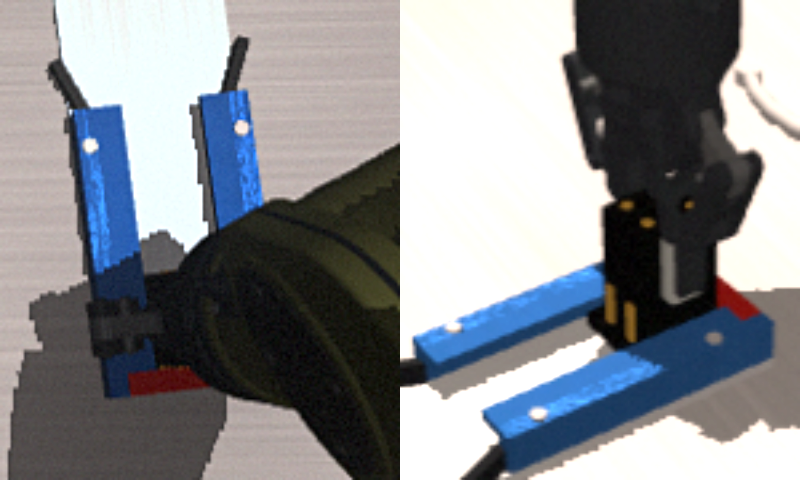

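Request:
{"name": "play_rows", "arguments": {
  "targets": [
    [[0, 0, 0.02], [0, 0, 0], 34],
    [[0, 0, 0], [0, 0, 0], 38],
    [[0, 0, 0], [0, 0, 0], 44],
    [[0, 0, 0], [0, 0, 0], 52],
    [[0, 0, 0], [0, 0, 0], 60],
    [[0, 0, 0], [0, 0, 0], 64],
    [[0, 0, 0], [0, 0, 0], 64],
    [[0, 0, 0], [0, 0, 0], 64]
  ]
}}

```text
t: 13.6
tool_pos: [0.4619, -0.0977, 0.0675]
eef_rot: [3.142, -0.0, -3.043]
wrist_force: [0.7, 0.4, -0.5]
opening: 0.747
```

Request:
{"name": "play_rows", "arguments": {
  "targets": [
    [[0, 0, 0.3], [0, 0, 0], 64],
    [[0, 0, 0.6], [0, 0, 0], 64],
    [[0, 0, 0.9], [0, 0, 0], 64],
    [[0, 0, 1], [0, 0, 0], 64],
    [[0, 0, 1], [0, 0, 0], 64],
    [[0, 0, 1], [0, 0, 0], 64],
    [[0, 0, 1], [0, 0, 0], 64],
    [[0, 0, 0.5], [0, 0, 0], 64]
  ]
}}

```text
t: 14.4
tool_pos: [0.4623, -0.0979, 0.1953]
eef_rot: [-3.141, 0.002, -3.043]
wrist_force: [0.5, 0.3, -1.1]
opening: 0.75
```

Request:
{"name": "play_rows", "arguments": {
  "targets": [
    [[-0.5, -0.8, 0.3], [0, 0, 0], 64],
    [[-0.5, -1, 0.3], [0, 0, 0], 64],
    [[-0.5, -1, 0.3], [0, 0, 0], 64],
    [[-0.5, -1, 0.3], [0, 0, 0], 64],
    [[-0.5, -1, 0.3], [0, 0, 0], 64],
    [[-0.5, -1, 0.3], [0, 0, 0], 64],
    [[0, -0.6, 0], [0, 0, 0], 64],
    [[0, 0, 0], [0, 0, 0], 64]
  ]
}}

```text
t: 15.2
tool_pos: [0.4019, -0.2274, 0.2293]
eef_rot: [-3.141, 0.0, -3.047]
wrist_force: [-0.7, 0.1, -0.1]
opening: 0.749
```

```bash
python3 w.py 8
python3 - <<'E'
from m import *
T=load('t8');S=load('s8');print(dots(T,360,180,505,320));print(dots(S,230,100,335,240))
for n,a,b in(('top0','t8',0),('scene0','s8',0)):
    x,y=load(n)['color'].astype(int),load(a)['color'].astype(int)
    r=(slice(130,215),slice(100,185)) if n=='top0' else (slice(365,460),slice(310,385))
    print('brown diff',np.abs(x[r]-y[r]).mean())
E
```

```text
[ 0.4025 -0.2249  0.2292] [-0.2 -0.8 -0.7]
[[0.0737, 0.121]]
[([439.9, 256.3], 18), ([425.9, 258.0], 20), ([442.9, 277.0], 20), ([428.8, 278.2], 17)]
[([294.1, 158.1], 10), ([280.5, 163.5], 8), ([300.5, 163.5], 8), ([286.8, 169.1], 12), ([275.1, 193.0], 14), ([281.4, 198.9], 17)]
brown diff 3.285121107266436
brown diff 1.8385497076023392
```

View pics/w8.png

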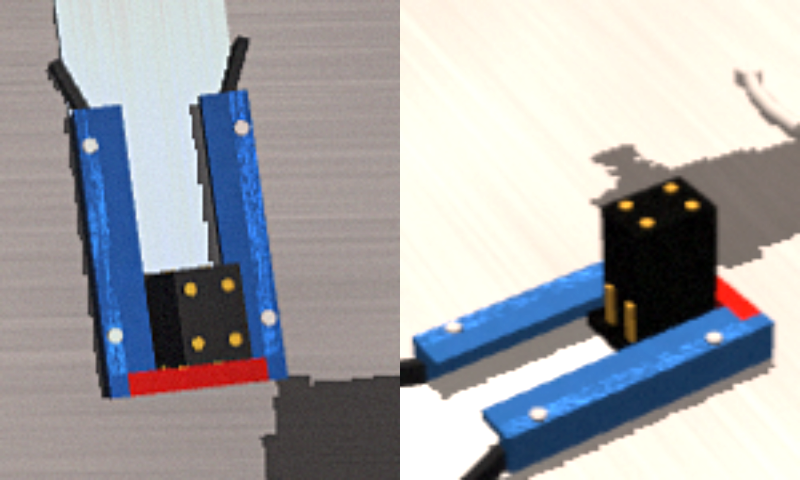

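Run:
```python
from m import *
T=load('t8');S=load('s8')
th=np.deg2rad(-174.2);ux=np.array([np.cos(th),np.sin(th)]);uy=np.array([-ux[1],ux[0]]);h=np.array([.4636,-.0971])
P=[]
for a in[(439.9,256.3),(425.9,258),(442.9,277),(428.8,278.2)]:
  for b in[(294.1,158.1),(280.5,163.5),(300.5,163.5),(286.8,169.1)]:
    p,e=tri(T,[a],S,[b])
    if e<.004 and .06<p[2]<.11:P.append(p);print(p.round(4),round(e,4))
c=np.mean(P,0);print((c[:2]-h)@ux,(c[:2]-h)@uy,c[2]-.0813)
```

```text
[ 0.4774 -0.1035  0.0877] 0.0006
[ 0.4757 -0.0859  0.0874] 0.0002
[ 0.4515 -0.1066  0.0872] 0.0003
[ 0.4502 -0.0887  0.0874] 0.0002
-0.00020489377333860606 -0.0009065789324300854 0.006097720904836262
```

Measured position: x −0.2 mm, y −0.9 mm, and underside 6.1 mm above the cart, so the block is home. The dot heights agree, so it is upright.

```bash
python3 -c "
from cell import arm
print(arm.finish_job())"
```

```text
the job is handed in; nothing more can be done
None
```

The black relay block is in the blue track, fully home against the red stop and let go; I handed the job in at about 15 s. I gripped its body, set it low over the apron, slid its foot in under the lips until it met the stop and the floor (about 4 N and 9 N), then let go and backed away.

**Final position:** triangulating the four brass dots from both cameras put the block −0.2 mm from home along the track and −0.9 mm off the centre line. Its underside was 6.1 mm above the cart, it stood upright, and it was in line with the track.

**Brown block:** the area around it looked essentially unchanged between the first and last pictures (mean difference about 2 to 3 grey levels). I did not measure its position separately.

**One disagreement:** while the block hung over the apron, the scene camera put it 2 to 3 mm to one side of where the arm reported it. I split the difference, and it went in without side force.

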